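Update the flip tags of the stock board

TASK

The consumables bins on the stock board have just been refilled, but the hinged tags in front of them still show the old status. Push tags over with a fingertip so that every full bin's tag lies on its rest with the solid disc up and the tag of any bin that is not full lies with the open ring up. Only push the tags, gently - do not pinch them, do not pick anything up - and leave the bins and everything else standing where they are.

Things in the scene. Friction and masses are not known exactly. Their poses are not given: they have to be found in the camera images.
- board: grey sheet-metal stock board fixed on the bench, plate 330 (x) x 560 (y) x 8 mm. Origin on the bench under the middle of the row of tags; x points from the tags to the bins, away from the robot, y along the row to the left. Four bays 130 mm apart at y -195, -65, 65, 195 mm, 38 mm high dividers between the bins; each bay has one tag and, 147 mm behind it, one bin.
- holder1: grey holder of tag1, fixed on the board in one bay (which one varies), foot 66 x 44 mm; origin at the middle of its foot, on the board's top face 8 mm above the bench; axes parallel to the board's. The tag's hinge pin runs along x, 32 mm above this origin. No fixed part is higher than 46 mm above it. Tag: white plate 50 mm wide, 50 mm from pin to free edge, 3 mm thick, 30 g.
- tag1 (a joint): free hinge of the tag on holder1, no spring. 0: leans 45 deg to the right (-y), open-ring face up (not full). 1.57: leans 45 deg to the left (+y), solid-disc face up (full). At rest its free edge is 35 mm beside and 35 mm above the pin with open space outside and under it, so a fingertip there can push it up and over; past upright (0.785) it falls to the other rest.
- holder2: grey holder of tag2, fixed on the board in one bay (which one varies), foot 66 x 44 mm; origin at the middle of its foot, on the board's top face 8 mm above the bench; axes parallel to the board's. The tag's hinge pin runs along x, 32 mm above this origin. No fixed part is higher than 46 mm above it. Tag: white plate 50 mm wide, 50 mm from pin to free edge, 3 mm thick, 30 g.
- tag2 (a joint): free hinge of the tag on holder2, no spring. 0: leans 45 deg to the right (-y), open-ring face up (not full). 1.57: leans 45 deg to the left (+y), solid-disc face up (full). At rest its free edge is 35 mm beside and 35 mm above the pin with open space outside and under it, so a fingertip there can push it up and over; past upright (0.785) it falls to the other rest.
- holder3: grey holder of tag3, fixed on the board in one bay (which one varies), foot 66 x 44 mm; origin at the middle of its foot, on the board's top face 8 mm above the bench; axes parallel to the board's. The tag's hinge pin runs along x, 32 mm above this origin. No fixed part is higher than 46 mm above it. Tag: white plate 50 mm wide, 50 mm from pin to free edge, 3 mm thick, 30 g.
- tag3 (a joint): free hinge of the tag on holder3, no spring. 0: leans 45 deg to the right (-y), open-ring face up (not full). 1.57: leans 45 deg to the left (+y), solid-disc face up (full). At rest its free edge is 35 mm beside and 35 mm above the pin with open space outside and under it, so a fingertip there can push it up and over; past upright (0.785) it falls to the other rest.
- holder4: grey holder of tag4, fixed on the board in one bay (which one varies), foot 66 x 44 mm; origin at the middle of its foot, on the board's top face 8 mm above the bench; axes parallel to the board's. The tag's hinge pin runs along x, 32 mm above this origin. No fixed part is higher than 46 mm above it. Tag: white plate 50 mm wide, 50 mm from pin to free edge, 3 mm thick, 30 g.
- tag4 (a joint): free hinge of the tag on holder4, no spring. 0: leans 45 deg to the right (-y), open-ring face up (not full). 1.57: leans 45 deg to the left (+y), solid-disc face up (full). At rest its free edge is 35 mm beside and 35 mm above the pin with open space outside and under it, so a fingertip there can push it up and over; past upright (0.785) it falls to the other rest.
- bin_a: loose clear plastic bin 120 (x) x 100 (y) x 60 mm high, standing in one of the bays (which one varies); FULL, heaped above the rim with 50 ml tubes (about 82 mm high in all). Origin at the centre of its underside, axes parallel to the board's. The tag of the same bay belongs to it.
- bin_b: loose clear plastic bin 120 (x) x 100 (y) x 60 mm high, standing in one of the bays (which one varies); FULL, heaped above the rim with thin 15 ml tubes (about 82 mm high). Origin at the centre of its underside, axes parallel to the board's. The tag of the same bay belongs to it.
- bin_c: loose clear plastic bin 120 (x) x 100 (y) x 60 mm high, standing in one of the bays (which one varies); FULL, filled above the rim with small white cartons (about 70 mm high). Origin at the centre of its underside, axes parallel to the board's. The tag of the same bay belongs to it.
- bin_d: loose clear plastic bin 120 (x) x 100 (y) x 60 mm high, standing in one of the bays (which one varies); NOT full, run down: a single 50 ml tube lies on its bare floor. Origin at the centre of its underside, axes parallel to the board's. The tag of the same bay belongs to it.
- marker: marker pen 135 mm long, 12 mm thick, lying on the board in front of the tags (bystander); origin under its middle
- vial: small capped glass vial, 26 mm diameter, 45 mm high, standing on the board in front of the tags (bystander); origin under its centre
- label_roll: roll of blank labels, 60 mm diameter, 28 mm high, on the bench to the left (bystander); origin under its centre
- tip_box: pipette tip box 85 x 122 x 62 mm on the bench to the left (bystander); origin under its centre
- flask: conical glass flask, 84 mm wide, 122 mm high, on the bench to the right (bystander); origin under its centre
- media_bottle: capped bottle, 68 mm diameter, 135 mm high, on the bench to the left (bystander); origin under its centre
- tube_rack: white rack of small tubes 75 x 150 x 61 mm on the bench to the right (bystander); origin under its centre
Mind the look-alikes: they are no part of the job. Leave any red look-alike of the bin_b alone.

How it is judged:
By the outcome, as a careful person would: the job done as asked, in the order asked, and still so for the second after the job is handed in, with the robot touching nothing.
It also fails if it takes over 61 s, if anything falls off the work surface, if the arm or the gripper's body presses on something with over 40 N, if the wrist force passes 120 N, or if a joint passes its speed limit or range.

ROBOT

A 6-joint arm with a two-finger parallel gripper is mounted at the origin on the work surface. World frame = base frame: x ahead of the robot, y to its left, z up, the work surface at z = 0. Lengths are in mm, angles in rad, forces in N, time in s.
With the tool pointing down it reaches from about 275 to 750 mm from the base axis. Payload 10.2 kg.
Tool frame: the origin (TCP) lies midway between the tips of the shut fingers; the grasp point (between the pads) lies 19 mm behind it; z points along the fingers, y is the direction in which the jaws open and shut (so a half turn about z gives the same grasp; the last joint's range is limited). The gripper opens to 88 mm and grips with 3 to 60 N. Pads are 18 mm wide; open, the fingers measure 123 mm over their backs; the gripper's body (75 mm by 187 mm) begins 45 mm behind the grasp point.
Start: joints at [-1.338, 0.313, 1.498, -0, 1.331, -0.223], TCP at [231.084, -471.414, 238.72] pointing down, gripper open.
Joint ranges: [-2.94, 2.94], [-0.97, 2.17], [0.19, 2.56], [-1.23, 4.37], [0.02, 3.11], [-2.88, 2.88]. Speed limits (rad/s): [2.39, 2.39, 3.01, 3.14, 3.14, 3.14].

INTERFACE

Orientations are given as a unit quaternion [w, x, y, z].
In Python, from rig import status, viewer, workorder gives the robot as it stands.
- The arm moves only by the tool send_rows, never from a script. Its argument "deltas" is a list of rows, each an object of numbers: "dx", "dy", "dz": the shift along the tool's x, y, z in units of 25 mm (1.0 is 25 mm); "yaw": the turn about the tool's z in units of 6 degrees (1.0 is 6 degrees); "fingers": the opening, from 0 (shut) to 1 (fully open). A call has 1 to 10 rows; each row is the pose to reach, as a shift and turn from the pose commanded when the call began, along the tool's axes at that moment; what a row does not reach only later rows make up. A row lasts 1/12 s, in which the tool goes at most 41.7 mm and 7.16 degrees, less where a joint would pass 70% of its speed; a pose out of reach is approached as far as the arm can. A call with a gripper value outside its range is refused whole. The fingers move at their own pace and stop on an object; the grip force is fixed at half the most. Time passes only in rows, so rows that repeat a pose let the fingers close. It gives the time, the measured TCP pose, the force and the opening at its end, in the units of the state.
- status.observe(): the state, without advancing time (a new reading comes with each control period).
- viewer.read_camera(name): name is "scene" or "top" or "wrist"; returns a dict with "pixels" (480x640x3 uint8, red, green, blue), "intrinsics" (3x3 intrinsics, pixels), "position" and "orientation" of the camera in the world; the wrist camera has in their place "tool_from_camera" (4x4, takes a point from camera to tool coordinates, whose origin is the TCP and whose axes are the flange's). Camera axes: x right, y up, looking along -z (the intrinsics and any distortion apply to the point x, -y, -z); pixel columns grow to the right and rows downward; lengths in mm; the calibration is good to about 2 mm. The wrist camera is an equidistant fisheye: a pixel r from the principal point sees the ray r / f radians off the axis. A picture is of the moment at which its call begins: read the wrist's pose just before it. There is no depth.
- workorder.job_done(): hands the job in, once; it reports no verdict.
The state is a dict: "t": time; "joints": joint angles; "joint_vel": joint speeds; "joint_efforts": joint torques, N m; "tcp_pos": TCP position; "tool_rot": TCP orientation; "ft_force": force on the tool from outside, world axes, zero at the start; "ft_torque": the same for the moment, N m; "gripper_width": opening from 0.0 (shut) to 1.0 (fully open).
Only numpy, scipy, OpenCV 4.12 (cv2) and the standard library are available. Lean on these libraries where they do the work, as an engineer would, in place of code of your own. Each camera call takes 0.05 s, during which the arm holds its last target.

## Working session

There is one attempt and no reset: what is moved stays moved. The work goes in short steps, Python scripts to look and compute and a tool call to move; the robot and the scene stay as the last step left them, time stands still between calls to the robot, and variables do not carry over. Pictures are saved under pics/ and viewed, and the job is handed in when it is done.

Besides the shell and the picture viewer there is one more tool, called after "Request:" as name(argument=value, ...) on one line, values as JSON. send_rows: Moves the arm, as the interface text tells. Its arguments: {"type":"object","properties":{"deltas":{"type":"array"}},"required":["deltas"]}

```bash
ls; mkdir -p pics; python3 - <<'E'
from rig import status, viewer
import cv2, pickle
print(status.observe())
d={}
for n in ("scene","top"):
    c=viewer.read_camera(n); d[n]=c
    cv2.imwrite(f"pics/{n}1.png",c["pixels"][:,:,::-1])
    print(n,c["intrinsics"],c["position"],c["orientation"],[k for k in c])
pickle.dump(d,open("c1.pkl","wb"))
E
```

```text
pics
{'t': 0.0, 'joints': array([-1.33842388e+00,  3.13442748e-01,  1.49841886e+00,  5.78996096e-06,
        1.33102218e+00, -2.23439717e-01]), 'joint_vel': array([-4.62088216e-04,  2.02169979e-03, -1.55828063e-03,  5.06553244e-04,
        6.28440672e-05,  1.77843771e-03]), 'joint_efforts': array([-1.58178477e-04, -4.02211332e+01, -2.52271128e+01,  6.94991858e-02,
        3.51540337e-02, -9.66065500e-05]), 'tcp_pos': array([ 231.01415137, -471.16776928,  238.17164811]), 'tool_rot': array([-6.45574120e-04,  9.74141579e-01,  2.25937528e-01, -7.16449835e-08]), 'ft_force': array([0.5727201 , 0.29403865, 0.37510114]), 'ft_torque': array([-0.05415154, -0.03402949, -0.00697948]), 'gripper_width': 1.0002203613513037}
scene [[435.81927113   0.         325.0423087 ]
 [  0.         435.81927113 241.52203221]
 [  0.           0.           1.        ]] [1143.63776773   94.02872294  893.92426495] [0.63948554 0.21428931 0.23863063 0.69870864] ['pixels', 'intrinsics', 'position', 'orientation']
top [[451.10039804   0.         321.01906401]
 [  0.         451.10039804 243.92548296]
 [  0.           0.           1.        ]] [ 315.34295924    8.44309725 1465.08445633] [ 0.70799149  0.0443076  -0.03678631 -0.70386906] ['pixels', 'intrinsics', 'position', 'orientation']
```

View pics/scene1.png

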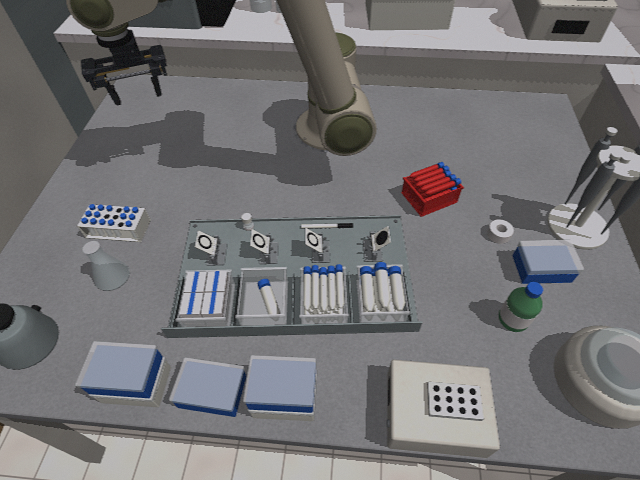

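View pics/top1.png

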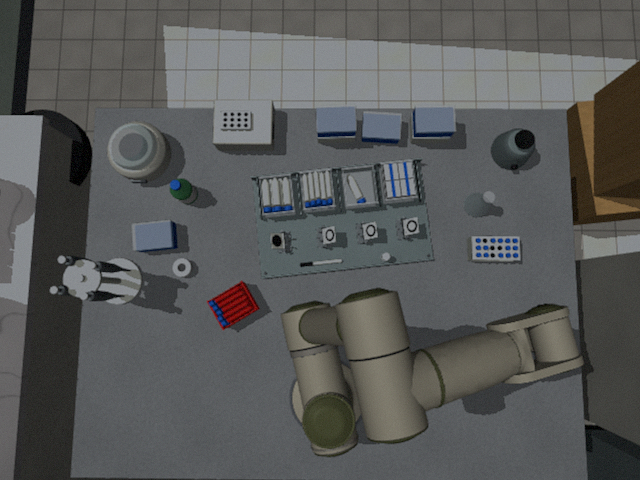

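```bash
python3 - <<'E'
import cv2,pickle
d=pickle.load(open("c1.pkl","rb"))
t=d["top"]["pixels"][150:285,240:445,::-1]; cv2.imwrite("pics/topz.png",cv2.resize(t,None,fx=3.8,fy=3.8,interpolation=3))
t=d["scene"]["pixels"][195:345,155:430,::-1]; cv2.imwrite("pics/scenez.png",cv2.resize(t,None,fx=2.9,fy=2.9,interpolation=3))
E
```

```text
(no output)
```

View pics/topz.png

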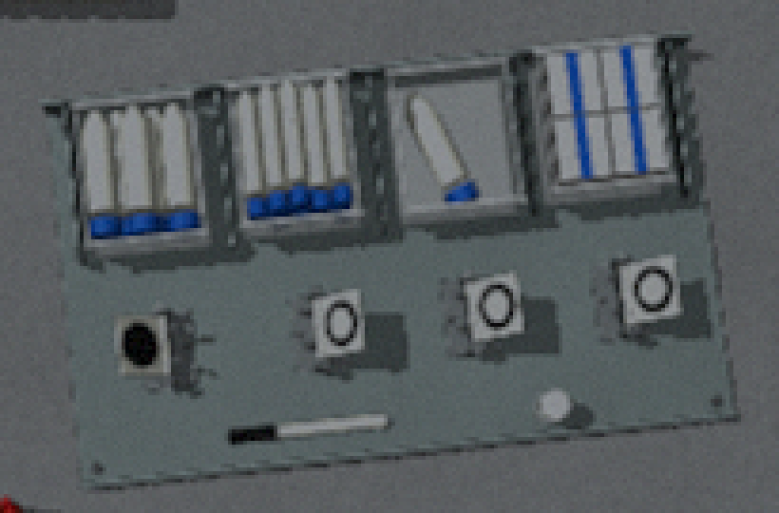

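View pics/scenez.png

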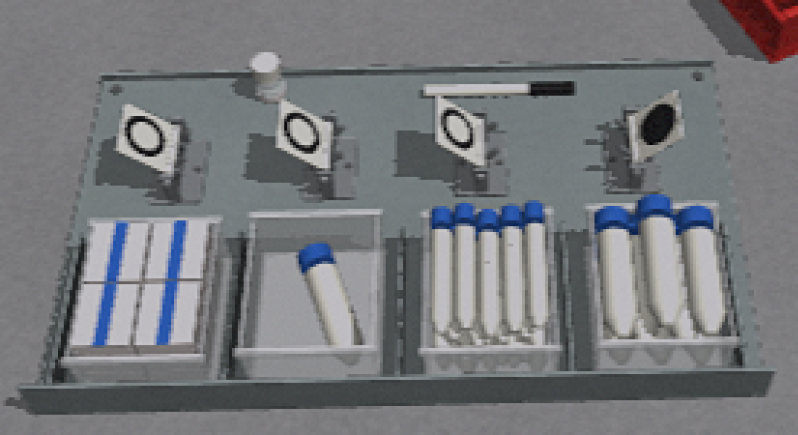

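```bash
cat > h.py <<'E'
import numpy as np, cv2
from scipy.spatial.transform import Rotation as R
def rot(q): return R.from_quat([q[1],q[2],q[3],q[0]]).as_matrix()
def ray(c,u,v):
    K=c["intrinsics"]; d=np.array([(u-K[0,2])/K[0,0],-(v-K[1,2])/K[1,1],-1]); return np.array(c["position"]),rot(c["orientation"])@d
def onz(c,u,v,z):
    p,d=ray(c,u,v); return p+d*(z-p[2])/d[2]
def proj(c,P):
    q=rot(c["orientation"]).T@(np.array(P)-c["position"]); K=c["intrinsics"]
    return K[0,0]*q[0]/-q[2]+K[0,2], K[1,1]*-q[1]/-q[2]+K[1,2]
def tri(cs,uvs):
    A=0;b=0
    for c,(u,v) in zip(cs,uvs):
        p,d=ray(c,u,v); d=d/np.linalg.norm(d); M=np.eye(3)-np.outer(d,d); A=A+M; b=b+M@p
    return np.linalg.solve(A,b)
E
python3 - <<'E'
import pickle; from h import *
d=pickle.load(open("c1.pkl","rb")); T,S=d["top"],d["scene"]
# tag blobs
def blobs(c,x0,x1,y0,y1,th):
    im=c["pixels"]; g=im.min(2); m=np.zeros_like(g); m[y0:y1,x0:x1]=(g[y0:y1,x0:x1]>th)
    cs,_=cv2.findContours(m,cv2.RETR_EXTERNAL,cv2.CHAIN_APPROX_NONE); o=[]
    for k in cs:
        h=cv2.convexHull(k); a=cv2.contourArea(h)
        if a>60:
            M=cv2.moments(h); o.append((round(M["m10"]/M["m00"],1),round(M["m01"]/M["m00"],1),a))
    return sorted(o)
tb=blobs(T,262,425,212,252,130); sb=blobs(S,190,400,225,262,150)
print(tb);print(sb)
for a,b in zip(tb[::-1],sb):
    print(tri([T,S],[a[:2],b[:2]]).round(1), onz(T,*a[:2],57.7).round(1), onz(S,*b[:2],57.7).round(1))
for p in [(262.4,278.4),(434.2,259.5)]: print(onz(T,*p,8).round(1))
print("corners scene", [onz(S,155+x/2.9,195+y/2.9,8).round(1) for x,y in [(102,76),(714,63)]])
E
```

```text
[(325.9, 235.5, 73.0), (407.4, 226.7, 88.0)]
[(205.6, 242.4, 329.0), (259.4, 241.1, 299.5), (313.2, 239.8, 251.0)]
[ 534.6 -251.5   58.3] [ 533.5 -247.7   57.7] [ 534.5 -255.9   57.7]
[520.6 -55.5  82.5] [504.3   8.8  57.7] [ 519.4 -126.9   57.7]
[370.2 213.    8. ]
[ 434.5 -341.4    8. ]
corners scene [array([ 432.3, -335.8,    8. ]), array([368.6, 223. ,   8. ])]
```

```bash
python3 - <<'E'
import pickle; from h import *
from scipy.optimize import least_squares
d=pickle.load(open("c1.pkl","rb")); T,S=d["top"],d["scene"]
tz=[(651,290),(495,307),(338,324),(143,345)]; sz=[(150,138),(305,136),(461,131),(657,127)]
W=[];
for a,b in zip(tz,sz):
    pa=(240+a[0]/3.8-.37,150+a[1]/3.8-.37); pb=(155+b[0]/2.9-.33,195+b[1]/2.9-.33)
    W.append((pa,pb)); print(tri([T,S],[pa,pb]).round(1),onz(T,*pa,57.7).round(1),onz(S,*pb,57.7).round(1))
ys=np.array([-195-17.7,-65-17.7,65-17.7,195+17.7])
def f(p):
    r=[]
    c,s=np.cos(p[2]),np.sin(p[2])
    for (a,b),y in zip(W,ys):
        P=[p[0]-s*y,p[1]+c*y,57.7]
        r+=list(np.subtract(proj(T,P),a))+list(np.subtract(proj(S,P),b))
    return r
o=least_squares(f,[460,-60,.11]); print(o.x,np.array(o.fun).round(1))
E
```

```text
[ 535.1 -256.1   59. ] [ 536.  -258.8   57.7] [ 533.9 -254.1   57.7]
[ 520.7 -127.7   57.5] [ 521.1 -129.6   57.7] [ 520.7 -125.6   57.7]
[505.8   2.   59.5] [5.063e+02 4.000e-01 5.770e+01] [504.3   3.5  57.7]
[487.7 163.9  59.4] [487.9 161.7  57.7] [486.  166.5  57.7]
[ 5.10824887e+02 -4.51742408e+01  1.13235771e-01] [-0.7  0.3 -1.1  0.2 -0.7  0.3 -0.7 -0.2 -0.5  0.2 -0.7  0.3 -1.4  0.3
 -0.1  0.2]
```

Request:
send_rows(deltas=[{"dx":1.4,"yaw":0.4,"fingers":0},{"dx":2.8,"dy":-0.1,"yaw":0.8,"fingers":0},{"dx":4.2,"dy":-0.1,"yaw":1.2,"fingers":0},{"dx":5.6,"dy":-0.2,"yaw":1.6,"fingers":0},{"dx":7.0,"dy":-0.2,"yaw":2.0,"fingers":0},{"dx":8.4,"dy":-0.3,"yaw":2.4,"fingers":0},{"dx":9.8,"dy":-0.3,"yaw":2.8,"fingers":0},{"dx":11.2,"dy":-0.4,"yaw":3.27,"fingers":0},{"dx":12.6,"dy":-0.4,"yaw":3.27,"fingers":0},{"dx":14.0,"dy":-0.4,"yaw":3.27,"fingers":0}])

```text
$.deltas[0]: bad value
```

```bash
cat >> h.py <<'E'
def where():
    from rig import status
    s=status.observe(); M=rot(s["tool_rot"]); c,sn=np.cos(.1132),np.sin(.1132)
    v=s["tcp_pos"]-np.array([510.8,-45.2,0]); L=np.array([c*v[0]+sn*v[1],-sn*v[0]+c*v[1],v[2]])
    print("t",round(s["t"],2),"local",L.round(1),"yaw err deg",round(np.degrees(np.arctan2(M[1,0],M[0,0])-.1132),2),"F",s["ft_force"].round(1),"w",round(s["gripper_width"],2)); return s
E
python3 -c "
from h import *; where()
from rig import viewer
c=viewer.read_camera('wrist'); cv2.imwrite('pics/w1.png',c['pixels'][:,:,::-1])
c=viewer.read_camera('scene'); cv2.imwrite('pics/s2.png',c['pixels'][:,:,::-1])"
```

```text
t 0.1 local [-326.1 -391.7  238.3] yaw err deg 19.63 F [ 0.  -0.2  0.2] w 1.0
```

View pics/w1.png

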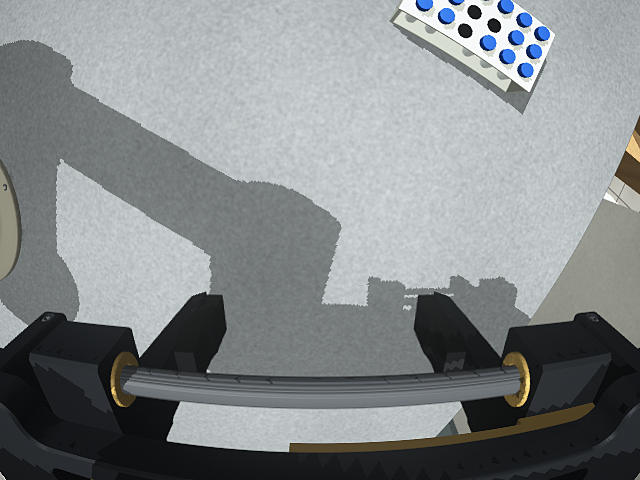

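View pics/s2.png

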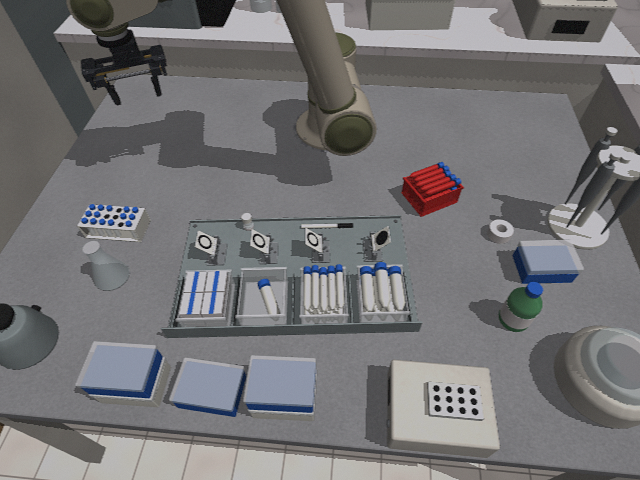

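The call was refused because the rows lacked some keys, so nothing moved. I'm resending it with all five.

Request:
send_rows(deltas=[{"dx":1.4,"dy":0,"dz":0,"yaw":0.4,"fingers":0},{"dx":2.8,"dy":-0.1,"dz":0,"yaw":0.8,"fingers":0},{"dx":4.2,"dy":-0.1,"dz":0,"yaw":1.2,"fingers":0},{"dx":5.6,"dy":-0.2,"dz":0,"yaw":1.6,"fingers":0},{"dx":7.0,"dy":-0.2,"dz":0,"yaw":2.0,"fingers":0},{"dx":8.4,"dy":-0.3,"dz":0,"yaw":2.4,"fingers":0},{"dx":9.8,"dy":-0.3,"dz":0,"yaw":2.8,"fingers":0},{"dx":11.2,"dy":-0.4,"dz":0,"yaw":3.27,"fingers":0},{"dx":12.6,"dy":-0.4,"dz":0,"yaw":3.27,"fingers":0},{"dx":14.0,"dy":-0.4,"dz":0,"yaw":3.27,"fingers":0}])

```text
t: 1.03
tcp_pos: [542.3, -307.1, 238.6]
tool_rot: [-0.0, 0.998, 0.057, -0.0]
ft_force: [0.3, 0.1, -0.6]
gripper_width: 0.273
```

```bash
python3 -c "
from h import *; where()
from rig import viewer
c=viewer.read_camera('wrist'); cv2.imwrite('pics/w2.png',c['pixels'][:,:,::-1])
c=viewer.read_camera('scene'); cv2.imwrite('pics/s3.png',c['pixels'][:,:,::-1]);where()"
```

```text
t 1.03 local [   1.8 -263.8  238.6] yaw err deg 0.01 F [ 0.3  0.1 -0.6] w 0.27
t 1.13 local [   3.6 -262.5  237.8] yaw err deg 0.27 F [-0.4 -0.1  0.1] w 0.18
```

View pics/w2.png

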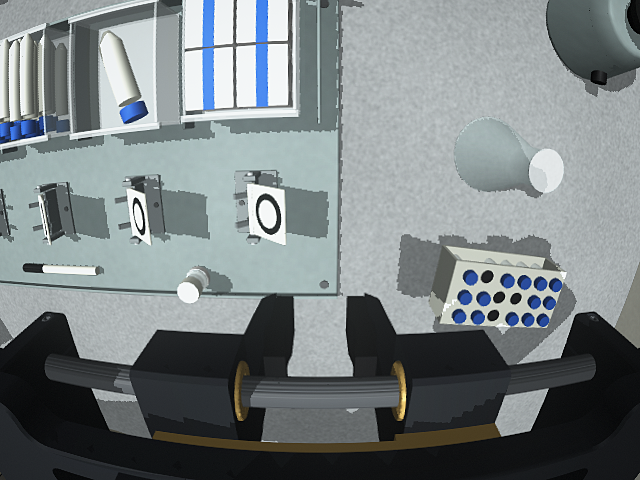

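View pics/s3.png

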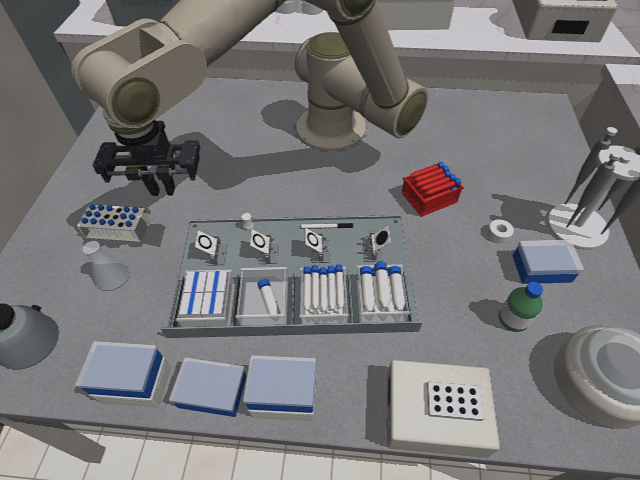

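```bash
python3 -c "
import pickle; from h import *
d=pickle.load(open('c1.pkl','rb')); print(proj(d['scene'],[543,-306,238]))
from rig import viewer
s=where(); c=viewer.read_camera('wrist'); K=c['intrinsics']; X=np.array(c['tool_from_camera']); print(X.round(2),K)
def wp(P):
    t=rot(s['tool_rot']).T@(np.array(P)-s['tcp_pos']); q=np.linalg.inv(X)@np.r_[t,1]; v=np.array([q[0],-q[1],-q[2]])
    r=np.hypot(v[0],v[1]); th=np.arctan2(r,v[2]); return (K[0,2]+K[0,0]*th*v[0]/r, K[1,2]+K[1,1]*th*v[1]/r)
cc,sn=np.cos(.1132),np.sin(.1132)
def W(l): return [510.8+cc*l[0]-sn*l[1],-45.2+sn*l[0]+cc*l[1],l[2]]
print('tip',wp(s['tcp_pos']))
for y in(-195,-65): print('tag center',wp(W([0,y-17.7,57.7])),'edge',wp(W([0,y-35.3,75])))
"
```

```text
(np.float64(161.6467579372098), np.float64(191.54553928923954))
t 1.13 local [   3.6 -262.5  237.8] yaw err deg 0.27 F [-0.4 -0.1  0.1] w 0.18
[[   0.      0.95    0.32   84.71]
 [   1.     -0.     -0.     -1.06]
 [   0.      0.32   -0.95 -147.23]
 [   0.      0.      0.      1.  ]] [[371.64829954   0.         319.75312171]
 [  0.         371.64829954 241.16829419]
 [  0.           0.           1.        ]]
tip (np.float64(322.01067212669744), np.float64(313.62317180417256))
tag center (np.float64(266.86073413437924), np.float64(217.4010208438512)) edge (np.float64(284.14485465939117), np.float64(222.5854781828521))
tag center (np.float64(139.4767835557346), np.float64(218.41462855217955)) edge (np.float64(147.5524782793817), np.float64(223.10788287947432))
```

Request:
send_rows(deltas=[{"dx":-0.1,"dy":0.2,"dz":0.9,"yaw":0,"fingers":0},{"dx":-0.1,"dy":0.2,"dz":1.8,"yaw":0,"fingers":0},{"dx":-0.1,"dy":0.2,"dz":2.7,"yaw":0,"fingers":0},{"dx":-0.1,"dy":0.2,"dz":3.6,"yaw":0,"fingers":0},{"dx":-0.1,"dy":0.2,"dz":4.5,"yaw":0,"fingers":0},{"dx":-0.1,"dy":0.2,"dz":5.4,"yaw":0,"fingers":0},{"dx":-0.1,"dy":0.2,"dz":6.2,"yaw":0,"fingers":0},{"dx":-0.1,"dy":0.2,"dz":6.9,"yaw":0,"fingers":0},{"dx":-0.1,"dy":0.2,"dz":6.9,"yaw":0,"fingers":0},{"dx":-0.1,"dy":0.2,"dz":6.9,"yaw":0,"fingers":0}])

```text
t: 2.02
tcp_pos: [538.2, -314.2, 66.2]
tool_rot: [-0.0, 0.998, 0.056, -0.001]
ft_force: [0.1, -0.2, 0.1]
gripper_width: 0.002
```

```bash
python3 -c "
from h import *; where()
from rig import viewer
c=viewer.read_camera('wrist'); cv2.imwrite('pics/w3.png',c['pixels'][:,:,::-1]);where()"
```

```text
t 2.02 local [  -3.2 -270.3   66.2] yaw err deg -0.05 F [ 0.1 -0.2  0.1] w 0.0
t 2.07 local [  -2.6 -270.6   67.2] yaw err deg -0.04 F [-0.2 -0.4  0.1] w 0.01
```

View pics/w3.png

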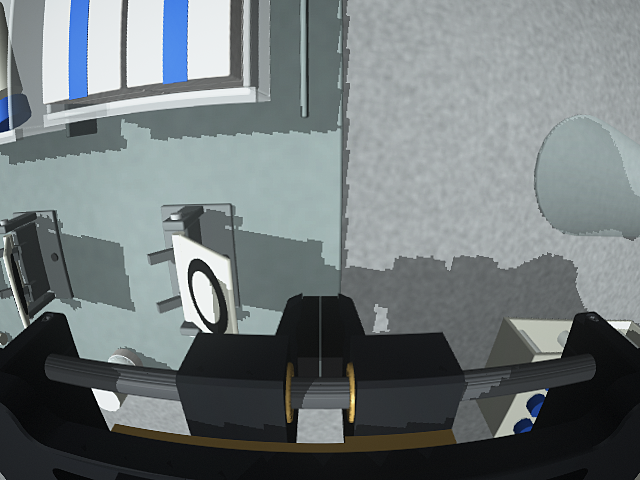

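Request:
send_rows(deltas=[{"dx":0.1,"dy":-0.2,"dz":0,"yaw":0,"fingers":0},{"dx":0.1,"dy":-0.4,"dz":0,"yaw":0,"fingers":0},{"dx":0.1,"dy":-0.6,"dz":0,"yaw":0,"fingers":0},{"dx":0.1,"dy":-0.8,"dz":0,"yaw":0,"fingers":0},{"dx":0.1,"dy":-1.0,"dz":0,"yaw":0,"fingers":0},{"dx":0.1,"dy":-1.2,"dz":0,"yaw":0,"fingers":0},{"dx":0.1,"dy":-1.4,"dz":0,"yaw":0,"fingers":0},{"dx":0.1,"dy":-1.55,"dz":0,"yaw":0,"fingers":0},{"dx":0.1,"dy":-1.7,"dz":0,"yaw":0,"fingers":0},{"dx":0.1,"dy":-1.8,"dz":0,"yaw":0,"fingers":0}])

```text
t: 2.9
tcp_pos: [536.3, -268.1, 66.2]
tool_rot: [-0.0, 0.998, 0.057, -0.0]
ft_force: [-0.2, 0.4, 1.0]
gripper_width: 0.01
```

```bash
python3 -c "
from h import *; where()
from rig import viewer
c=viewer.read_camera('wrist'); cv2.imwrite('pics/w4.png',c['pixels'][:,:,::-1]);where()"
```

```text
t 2.9 local [ 2.000e-01 -2.243e+02  6.620e+01] yaw err deg 0.02 F [-0.2  0.4  1. ] w 0.01
t 2.95 local [ 2.000e-01 -2.241e+02  6.610e+01] yaw err deg 0.03 F [-0.1  0.6  0.1] w 0.01
```

View pics/w4.png

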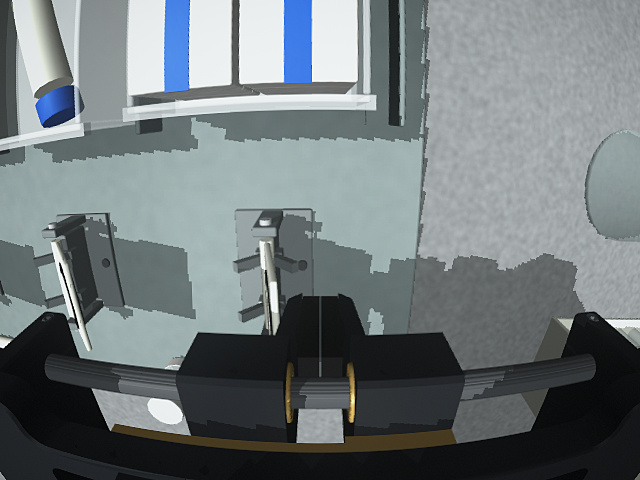

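Request:
send_rows(deltas=[{"dx":0,"dy":-0.12,"dz":0,"yaw":0,"fingers":0},{"dx":0,"dy":-0.24,"dz":0,"yaw":0,"fingers":0},{"dx":0,"dy":-0.36,"dz":0,"yaw":0,"fingers":0},{"dx":0,"dy":-0.48,"dz":0,"yaw":0,"fingers":0},{"dx":0,"dy":-0.6,"dz":0,"yaw":0,"fingers":0},{"dx":0,"dy":-0.7,"dz":0,"yaw":0,"fingers":0},{"dx":0,"dy":-0.8,"dz":0,"yaw":0,"fingers":0},{"dx":0,"dy":-0.9,"dz":0,"yaw":0,"fingers":0},{"dx":0,"dy":-0.9,"dz":0,"yaw":0,"fingers":0},{"dx":0,"dy":-0.9,"dz":0,"yaw":0,"fingers":0}])

```text
t: 3.78
tcp_pos: [533.9, -246.2, 66.2]
tool_rot: [0.0, 0.998, 0.057, -0.0]
ft_force: [0.4, -0.5, -0.1]
gripper_width: 0.007
```

```bash
python3 -c "
from h import *; where()
from rig import viewer
c=viewer.read_camera('wrist'); cv2.imwrite('pics/w5.png',c['pixels'][:,:,::-1]);where()"
```

```text
t 3.78 local [ 2.000e-01 -2.023e+02  6.620e+01] yaw err deg 0.02 F [ 0.4 -0.5 -0.1] w 0.01
t 3.83 local [ 2.000e-01 -2.024e+02  6.630e+01] yaw err deg 0.01 F [-0.1  0.6 -0.2] w 0.0
```

View pics/w5.png

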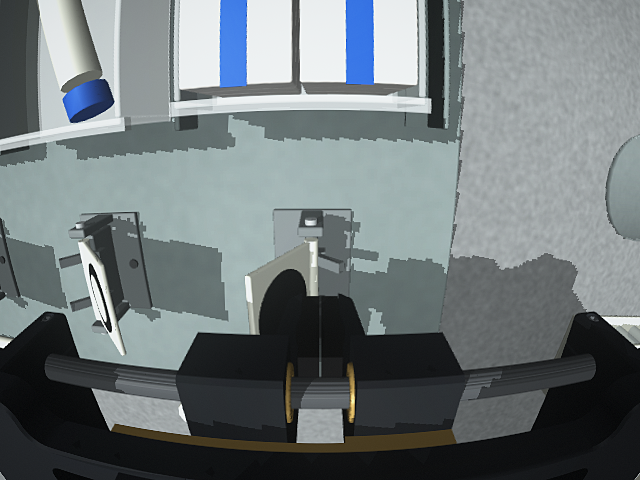

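Request:
send_rows(deltas=[{"dx":0,"dy":0.3,"dz":-0.3,"yaw":0,"fingers":0},{"dx":0,"dy":0.3,"dz":-1.2,"yaw":0,"fingers":0},{"dx":0,"dy":0.3,"dz":-2.2,"yaw":0,"fingers":0},{"dx":0,"dy":-0.8,"dz":-2.8,"yaw":0,"fingers":0},{"dx":0,"dy":-2.1,"dz":-2.8,"yaw":0,"fingers":0},{"dx":0,"dy":-3.4,"dz":-2.8,"yaw":0,"fingers":0},{"dx":0,"dy":-4.7,"dz":-2.8,"yaw":0,"fingers":0},{"dx":0,"dy":-6.0,"dz":-2.8,"yaw":0,"fingers":0},{"dx":0,"dy":-7.2,"dz":-2.8,"yaw":0,"fingers":0},{"dx":0,"dy":-8.0,"dz":-2.8,"yaw":0,"fingers":0}])

```text
t: 4.67
tcp_pos: [511.1, -45.8, 137.0]
tool_rot: [0.0, 0.998, 0.057, 0.0]
ft_force: [0.2, 0.1, -0.7]
gripper_width: 0.008
```

```bash
python3 -c "
from h import *; where()
from rig import viewer
c=viewer.read_camera('wrist'); cv2.imwrite('pics/w6.png',c['pixels'][:,:,::-1]);where()"
```

```text
t 4.67 local [  0.2  -0.6 137. ] yaw err deg 0.06 F [ 0.2  0.1 -0.7] w 0.01
t 4.72 local [1.00e-01 1.60e+00 1.37e+02] yaw err deg 0.16 F [-0.1  2.9 -0.9] w 0.01
```

View pics/w6.png

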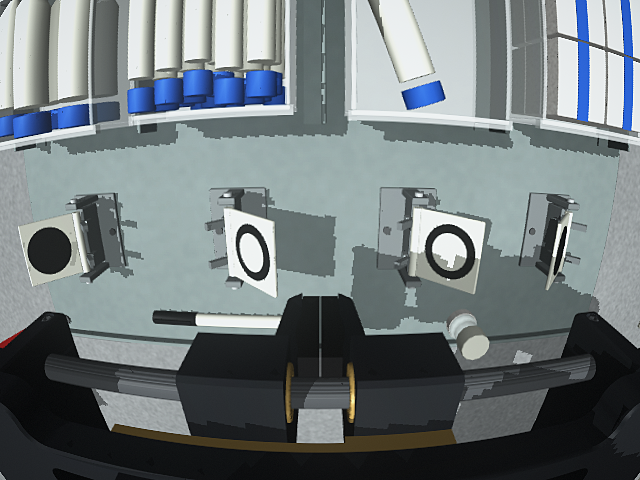

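Request:
send_rows(deltas=[{"dx":0,"dy":0.15,"dz":0,"yaw":0,"fingers":0},{"dx":0,"dy":0.15,"dz":0.4,"yaw":0,"fingers":0},{"dx":0,"dy":0.15,"dz":0.9,"yaw":0,"fingers":0},{"dx":0,"dy":0.15,"dz":1.4,"yaw":0,"fingers":0},{"dx":0,"dy":0.15,"dz":1.9,"yaw":0,"fingers":0},{"dx":0,"dy":0.15,"dz":2.4,"yaw":0,"fingers":0},{"dx":0,"dy":0.15,"dz":2.85,"yaw":0,"fingers":0},{"dx":0,"dy":0.15,"dz":2.85,"yaw":0,"fingers":0},{"dx":0,"dy":0.15,"dz":2.85,"yaw":0,"fingers":0}])

```text
t: 5.47
tcp_pos: [511.6, -52.5, 64.4]
tool_rot: [-0.0, 0.998, 0.056, -0.001]
ft_force: [-0.5, -0.2, 0.3]
gripper_width: 0.005
```

```bash
python3 -c "
from h import *; where()
from rig import viewer
c=viewer.read_camera('wrist'); cv2.imwrite('pics/w7.png',c['pixels'][:,:,::-1]);where()"
```

```text
t 5.47 local [-0.  -7.3 64.4] yaw err deg -0.08 F [-0.5 -0.2  0.3] w 0.01
t 5.52 local [ 0.3 -7.2 65.1] yaw err deg -0.07 F [ 0.3 -0.6  0.1] w 0.0
```

View pics/w7.png

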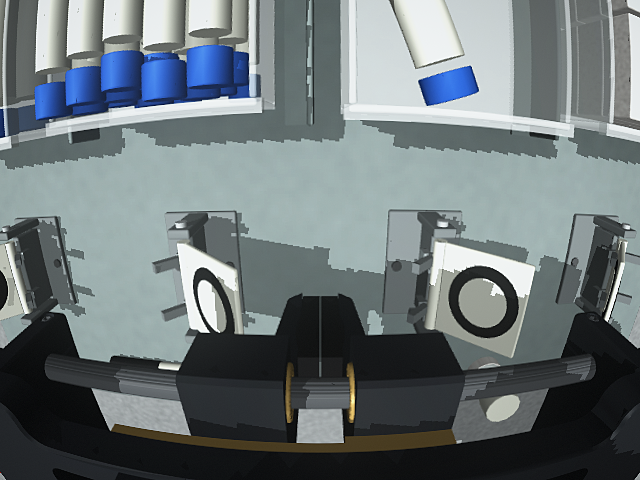

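Request:
send_rows(deltas=[{"dx":0,"dy":-0.2,"dz":0,"yaw":0,"fingers":0},{"dx":0,"dy":-0.4,"dz":0,"yaw":0,"fingers":0},{"dx":0,"dy":-0.6,"dz":0,"yaw":0,"fingers":0},{"dx":0,"dy":-0.8,"dz":0,"yaw":0,"fingers":0},{"dx":0,"dy":-1.0,"dz":0,"yaw":0,"fingers":0},{"dx":0,"dy":-1.2,"dz":0,"yaw":0,"fingers":0},{"dx":0,"dy":-1.35,"dz":0,"yaw":0,"fingers":0},{"dx":0,"dy":-1.5,"dz":0,"yaw":0,"fingers":0},{"dx":0,"dy":-1.6,"dz":0,"yaw":0,"fingers":0},{"dx":0,"dy":-1.7,"dz":0,"yaw":0,"fingers":0}])

```text
t: 6.35
tcp_pos: [506.8, -8.7, 64.9]
tool_rot: [-0.0, 0.998, 0.057, -0.0]
ft_force: [0.0, 0.1, -0.6]
gripper_width: 0.005
```

Request:
send_rows(deltas=[{"dx":0,"dy":-0.12,"dz":0,"yaw":0,"fingers":0},{"dx":0,"dy":-0.24,"dz":0,"yaw":0,"fingers":0},{"dx":0,"dy":-0.36,"dz":0,"yaw":0,"fingers":0},{"dx":0,"dy":-0.48,"dz":0,"yaw":0,"fingers":0},{"dx":0,"dy":-0.6,"dz":0,"yaw":0,"fingers":0},{"dx":0,"dy":-0.7,"dz":0,"yaw":0,"fingers":0},{"dx":0,"dy":-0.8,"dz":0,"yaw":0,"fingers":0},{"dx":0,"dy":-0.9,"dz":0,"yaw":0,"fingers":0},{"dx":0,"dy":-0.9,"dz":0,"yaw":0,"fingers":0},{"dx":0,"dy":-0.9,"dz":0,"yaw":0,"fingers":0}])

```text
t: 7.18
tcp_pos: [504.3, 13.4, 65.0]
tool_rot: [0.0, 0.998, 0.057, 0.0]
ft_force: [-0.2, -0.2, 0.5]
gripper_width: 0.0
```

```bash
python3 -c "
from h import *; where()
from rig import viewer
c=viewer.read_camera('wrist'); cv2.imwrite('pics/w8.png',c['pixels'][:,:,::-1]);where()"
```

```text
t 7.18 local [ 0.2 58.9 65. ] yaw err deg 0.02 F [-0.2 -0.2  0.5] w 0.0
t 7.23 local [ 0.2 58.8 65. ] yaw err deg 0.01 F [-0.2 -0.1  0.1] w 0.0
```

View pics/w8.png

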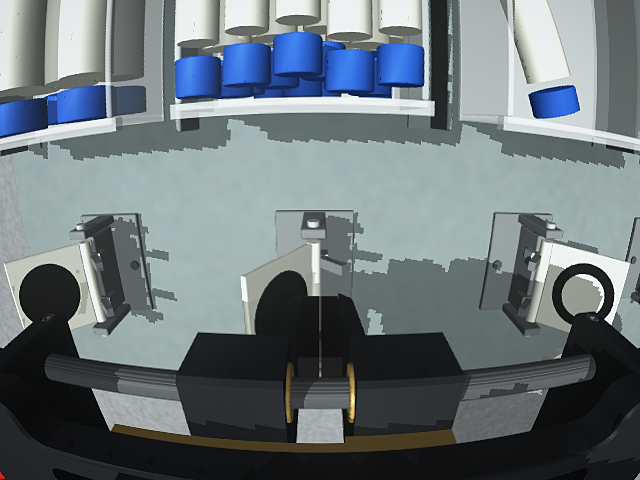

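The second tag has gone over as well. I'll back off, lift clear and pull away for a final check.

Request:
send_rows(deltas=[{"dx":0,"dy":0.3,"dz":-0.3,"yaw":0,"fingers":0},{"dx":0,"dy":0.3,"dz":-1.2,"yaw":0,"fingers":0},{"dx":0,"dy":0.3,"dz":-2.4,"yaw":0,"fingers":0},{"dx":0,"dy":0.3,"dz":-3.6,"yaw":0,"fingers":0},{"dx":-0.4,"dy":0.3,"dz":-4.8,"yaw":0,"fingers":0},{"dx":-1.4,"dy":0.3,"dz":-6.0,"yaw":0,"fingers":0},{"dx":-2.4,"dy":0.3,"dz":-7.0,"yaw":0,"fingers":0},{"dx":-3.4,"dy":0.3,"dz":-7.6,"yaw":0,"fingers":0},{"dx":-4.0,"dy":0.3,"dz":-7.6,"yaw":0,"fingers":0},{"dx":-4.0,"dy":0.3,"dz":-7.6,"yaw":0,"fingers":0}])

```text
t: 8.07
tcp_pos: [404.3, -6.0, 256.6]
tool_rot: [0.001, 0.998, 0.056, 0.001]
ft_force: [0.0, 0.4, -0.3]
gripper_width: 0.003
```

```bash
python3 -c "
from h import *
from rig import viewer
c=viewer.read_camera('scene'); t=c['pixels'][150:350,80:540,::-1]; cv2.imwrite('pics/s9.png',cv2.resize(t,None,fx=1.7,fy=1.7,interpolation=3))
c=viewer.read_camera('wrist'); cv2.imwrite('pics/w9.png',c['pixels'][:,:,::-1]);where()"
```

```text
t 8.17 local [-99.6  50.9 255.4] yaw err deg -0.04 F [ 0.1 -0.  -0.6] w 0.0
```

View pics/s9.png

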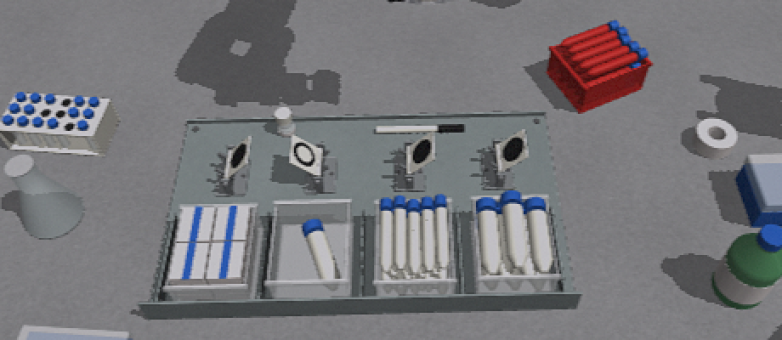

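View pics/w9.png

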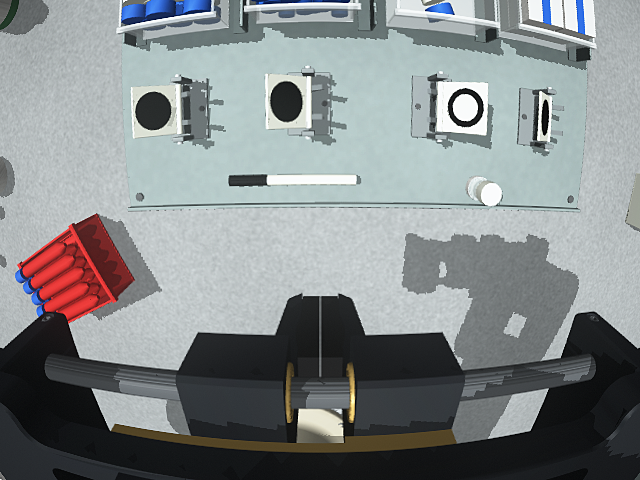

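Both pictures agree. In the scene crop, the cartons (238,160), thin tubes (423,152) and 50 ml tubes (514,150) show discs. The single-tube bay (304,154) shows the ring. The bins, vial and marker haven't moved.

```bash
python3 -c "
from rig import workorder; print(workorder.job_done())"
```

```text
the job is handed in; nothing more can be done
None
```

I pushed two tags over with the shut fingertips: the one in front of the cartons and the one in front of the thin 15 ml tubes. The other two already showed the right status, so I left them alone.

- **Tags:** the last scene and wrist pictures agree. All three full bins (50 ml tubes, 15 ml tubes, cartons) show the solid disc, and the bin with the single tube shows the open ring.
- **Everything else:** the bins, marker, vial and red look-alike appear where they were, judged by eye.
- **Forces and time:** every force reading I took was 3 N or less, though I only read it between moves. I handed in at about 8 s, with the arm raised clear of everything.
- **Refused move:** my first move call was refused because its rows lacked some values. Nothing moved, and I resent it complete.
- **Camera disagreement:** when I located the tags at the start, the two cameras differed by 3–5 mm along the row. The wrist camera then matched the fitted position to within a few pixels.

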